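# Index the wheel hub one spoke on with the worm crank

## Task

Bring the wheel hub on the indexing head round to its next spoke hole: swing the orange lock lever open, turn the worm crank clockwise (seen from above) until the brass dog on the face plate is home against its stop post, and swing the lock lever tight again. Let the dog bear firmly on the stop, as felt at the crank, but without straining it, and leave everything else on the bench where it is.

Things in the scene. Friction and masses are not known exactly. Their poses are not given: they have to be found in the camera images.
- head: the indexing head: steel base plate 190 x 230 x 14 mm (x -65 to 125, y +/-115 of its frame), bolted down, with a green worm housing. Origin on the bench; x is the face plate's axis, pointing out of the plate, away from the robot; y points to the crank's side; z up. All but crank and lock lever lies below 185 mm
- faceplate: the output: steel face plate, 150 mm in diameter, rim marked every 10 degrees, turning about the head's x axis 95 mm above the bench; its chuck holds the wooden hub whose spoke holes are drilled through the brass bushing. Origin on the axis at the plate's back. One turn of the crank moves it 10 degrees (36 to 1 worm)
- dog: brass stop dog on the plate's rim, on the side away from the crank (head's -y), with a round steel nose 14 mm in diameter. Origin in the nose's centre, 86 mm from the plate's axis. It starts about 24 to 26 degrees above axis level and comes down as the crank turns clockwise seen from above
- stop: steel stop post standing in the base under the dog, flat red top 20 x 14 mm. Origin in the centre of its top, 86 to 100 mm above the bench. The dog is home when its nose bears on this face (dog origin then 7 mm above this height); from the start that takes about 1.5 to 2.8 turns of the crank
- crank: worm crank: aluminium collar and flat steel arm (top 201 mm above the bench) on a vertical axis, no end stops. Its x axis points from the axis to the handle. Drag 0.1 N m (3 N at the handle). Once the dog touches its stop, 0.1 rad more puts about 35 N on the stop, 0.2 rad about 100 N; every 40 N on the stop adds 2.7 N at the handle. Let go, the worm holds, giving back only what exceeds 42 N
- crank_axis (a point): point on the crank's vertical axis, 222 mm above the bench, the middle height of its handle
- handle_mid (a point): middle of the crank's handle: an upright black sleeve 18 mm in diameter, 40 mm tall (202 to 243 mm above the bench), 36 mm from the crank's axis. It spins freely on its pin, so it can be held at a fixed yaw and led round
- lock_lever: lock lever on the housing (its cam grips the back of the face plate), turning about a vertical axis from 0 (tight, end stop) counter-clockwise seen from above to 1.35 rad (wide open); starts tight. Its x axis runs from axis to ball: at 0 this is the head's -x turned 10 degrees to its +y; opening swings it to the head's -y. It stays where left; 0.18 N m to swing, the brake bites below 0.4 rad and stiffens to about 0.4 N m at 0
- lever_tip (a point): centre of the orange ball, 18 mm in diameter, at the lever's end, 199 mm above the bench. The orange arm to it is 12 mm thick, its middle rising from 192 mm at the hub to 199 mm at the ball
- lever_axis (a point): point on the lever's axis at the ball's height, 66 mm from the ball's centre; the black hub there is 24 mm in diameter
- hub_blank: a turned wooden wheel hub waiting its turn, 68 mm in diameter and 68 mm tall, standing near the head on the robot's side; origin under its centre (leave alone)
- wrench: a flat steel spanner, 155 mm long, lying near the head; origin under its middle (leave alone)
- pencil: a flat red carpenter's pencil, 160 mm long, lying near the head on the robot's side; origin under its middle (leave alone)
- mallet: a wooden mallet lying on its side, head 85 x 130 x 65 mm, handle 240 mm; origin on the bench under the handle's inner end (leave alone)
- square: a combination square, 300 mm steel rule with a blue stock, lying flat; origin under the middle of the rule (leave alone)
- spoke_tray: a plywood tray of turned spokes, 300 x 130 mm, 40 mm tall; origin under its centre (leave alone)
- drill: a green cordless drill standing on its black battery, 212 mm tall; origin under the battery (leave alone)
- glue: a yellow glue bottle with an orange cap, 70 mm in diameter, 190 mm tall; origin under its centre (leave alone)

How it is judged:
By the outcome, as a careful person would: the job done as asked, in the order asked, and still so for the second after the job is handed in, with the robot touching nothing.
It also fails if it takes over 72 s, if anything falls off the work surface, if the arm or the gripper's body presses on something with over 40 N, if the wrist force passes 120 N, or if a joint passes its speed limit or range.

## Robot

A 6-joint arm with a two-finger parallel gripper is mounted at the origin on the work surface. World frame = base frame: x ahead of the robot, y to its left, z up, the work surface at z = 0. Lengths are in m, angles in degrees, forces in N, time in s.
With the tool pointing down it reaches from about 0.375 to 0.9 m from the base axis. Payload 3.1 kg.
Tool frame: the origin (TCP) lies at the very end of the fingers, on their centre line; the grasp point (between the pads) lies behind it (bot.grip_depth is the z of the grasp point in the tool frame, in m); z points along the fingers, y is the direction in which the jaws open and shut (so a half turn about z gives the same grasp; the last joint's range is limited). The gripper opens to 87 mm and grips with 3 to 60 N. Pads are 19 mm wide; open, the fingers measure 117 mm over their backs; the gripper's body (75 mm by 190 mm) begins 51 mm behind the grasp point.
Start: joints at [58.012, 30.224, 82.088, -0, 67.689, -10.227], TCP at [0.232, 0.58, 0.223] pointing down, gripper open.
Joint ranges: [-176.69, 176.69], [-43.24, 126.21], [12.49, 139.97], [-82, 262], [0, 151.66], [-163.58, 163.58]. Speed limits (degrees/s): [159.86, 159.86, 180, 180, 180, 180].

## Interface

Orientations are given as a 3x3 rotation matrix whose columns are the frame's x, y, z axes.
In Python, from rig import bot, vision gives the robot as it stands. The module is installed in compiled form; this text tells all that it offers.
- The arm moves only by the shell command python3 -m jog 'ROWS'. ROWS is JSON, a list of rows, each a list of 3 entries, a list of its own where there are three numbers: the shift along the tool's x, y, z in mm, then the turn, a rotation vector about the tool's x, y, z in degrees, then the closure, from 0 (fully open) to 1 (shut). In form: [[[dx, dy, dz], [wx, wy, wz], fingers], ...]. A call has 1 to 12 rows; each row is the pose to reach, as a shift and turn from the pose commanded when the call began, along the tool's axes at that moment; what a row does not reach only later rows make up. A row lasts 1/12 s, in which the tool goes at most 41.7 mm and 7.16 degrees, less where a joint would pass 70% of its speed; a pose out of reach is approached as far as the arm can. A call with a gripper value outside its range is refused whole. The fingers move at their own pace and stop on an object; the grip force is fixed at half the most. Time passes only in rows, so rows that repeat a pose let the fingers close. It gives the time, the measured TCP pose, the force and the opening at its end, in the units of the state.
- bot.read_state(): the state, without advancing time (a new reading comes with each control period).
- vision.capture(name): name is "side" or "top"; returns the picture (420x560x3 uint8, red, green, blue); there is no depth.
- vision.camera_info(name): a dict with "intrinsics" (3x3 intrinsics, pixels), "dist" ([k1, k2, p1, p2, k3] as OpenCV has them; the pictures are not rectified), "camera_from_world" (4x4, takes a point from world to camera coordinates). Camera axes: x right, y up, looking along -z (the intrinsics and any distortion apply to the point x, -y, -z); pixel columns grow to the right and rows downward; lengths in m; the calibration is good to about 2 mm. A picture is of the moment at which its call begins. camera_info takes no time and is no camera call.
- bot.hand_in(): hands the job in, once; it reports no verdict.
The state is a dict: "time_s": time; "joint_positions": joint angles; "qvel": joint speeds; "tau": joint torques, N m; "position": TCP position; "tcp_rot": TCP orientation; "force": force on the tool from outside, world axes, zero at the start; "moment": the same for the moment, N m; "opening": opening from 0.0 (shut) to 1.0 (fully open).
Only numpy, scipy, OpenCV 4.12 (cv2) and the standard library are available. Lean on these libraries where they do the work, as an engineer would, in place of code of your own. Each camera call takes 0.05 s, during which the arm holds its last target. There are 200 camera calls.

## Working session

There is one attempt and no reset: what is moved stays moved. The work goes in short steps, Python scripts to look and compute and a shell command to move; the robot and the scene stay as the last step left them, time stands still between calls to the robot, and variables do not carry over. Pictures are saved under pics/ and viewed, about 8 in all and at most 12, crops included, and the job is handed in when it is done.

```bash
mkdir -p pics; python3 - <<'E'
from rig import bot, vision
import cv2,numpy as np
for n in("side","top"):
    im=vision.capture(n); cv2.imwrite(f"pics/{n}0.png",im[:,:,::-1])
    i=vision.camera_info(n); print(n,np.round(np.array(i["intrinsics"]),1).tolist(),i["dist"]);print(np.round(i["camera_from_world"],4))
s=bot.read_state();print(s["time_s"],s["position"],np.round(s["tcp_rot"],3).tolist(),s["force"],s["opening"],bot.grip_depth)
E
```

```text
side [[443.4, 0.0, 288.5], [0.0, 443.4, 205.0], [0.0, 0.0, 1.0]] [-0.02949005  0.          0.          0.          0.        ]
[[ 0.9858 -0.1681 -0.0031 -0.4807]
 [ 0.0983  0.5616  0.8216 -0.1452]
 [-0.1364 -0.8102  0.5701 -1.2992]
 [ 0.      0.      0.      1.    ]]
top [[412.9, 0.0, 284.5], [0.0, 412.9, 206.6], [0.0, 0.0, 1.0]] [0.01939298 0.         0.         0.         0.        ]
[[ 9.870e-02 -9.951e-01 -9.000e-04 -5.290e-02]
 [ 9.747e-01  9.650e-02  2.017e-01 -5.083e-01]
 [-2.006e-01 -2.080e-02  9.794e-01 -1.052e+00]
 [ 0.000e+00  0.000e+00  0.000e+00  1.000e+00]]
0.1 [0.23131902 0.57990448 0.22166595] [[-0.929, 0.371, -0.001], [0.371, 0.929, -0.002], [0.0, -0.002, -1.0]] [-0.22995476 -0.33869873 -0.40946355] 0.9996339826754653 -0.0187
```

View pics/side0.png

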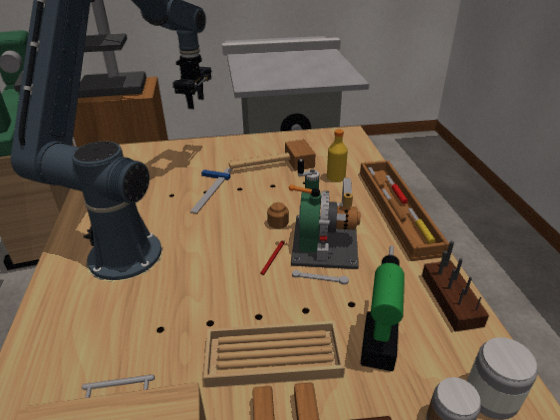

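View pics/top0.png

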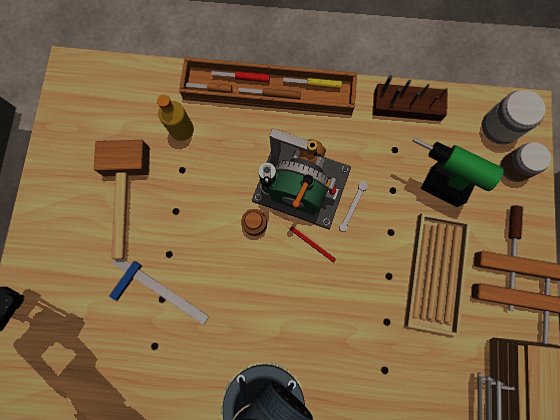

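```bash
cat > h.py <<'E'
from rig import bot, vision
import cv2,numpy as np
from scipy.optimize import least_squares
I={n:vision.camera_info(n) for n in("side","top")}
def proj(n,P):
    P=np.atleast_2d(np.array(P,float)); M=np.array(I[n]["camera_from_world"]); c=P@M[:3,:3].T+M[:3,3]
    c=c*[1,-1,-1]
    return cv2.projectPoints(c.reshape(-1,1,3),np.zeros(3),np.zeros(3),np.array(I[n]["intrinsics"]),np.array(I[n]["dist"]))[0].reshape(-1,2)
def atz(n,uv,z):
    "point at height z seen at pixel uv"
    return least_squares(lambda p:proj(n,[p[0],p[1],z])[0]-uv,[.6,0]).x
def crop(n,x0,y0,w,h,k,name,im=None):
    im=vision.capture(n) if im is None else im
    c=cv2.resize(im[y0:y0+h,x0:x0+w],None,fx=k,fy=k,interpolation=cv2.INTER_CUBIC)
    c=np.ascontiguousarray(c[:,:,::-1]); 
    for x in range((x0+9)//10*10,x0+w,10): cv2.putText(c,str(x),((x-x0)*k,8),0,.3,(255,255,255)); cv2.line(c,((x-x0)*k,10),((x-x0)*k,14),(255,255,255))
    for y in range((y0+9)//10*10,y0+h,10): cv2.putText(c,str(y),(0,(y-y0)*k+4),0,.3,(255,255,255)); cv2.line(c,(20,(y-y0)*k),(24,(y-y0)*k),(255,255,255))
    cv2.imwrite("pics/"+name,c); return c
E
python3 - <<'E'
from h import *
a=crop("top",240,120,120,115,5,"t1.png"); b=crop("side",260,150,110,120,5,"s1.png")
E
```

```text
(no output)
```

View pics/t1.png

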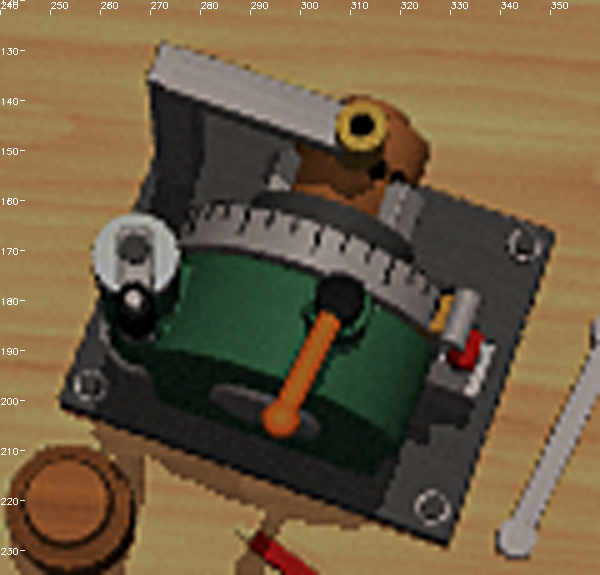

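View pics/s1.png

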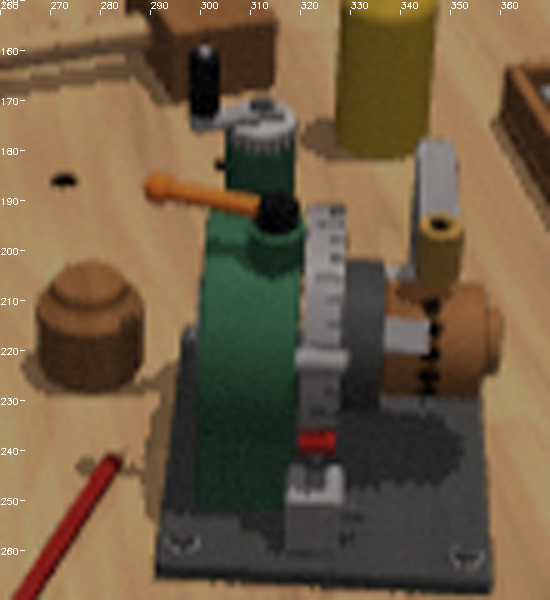

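```bash
cat >> h.py <<'E'
def H(p,q):
    c,s=np.cos(p[2]),np.sin(p[2]); q=np.array(q,float)
    return np.stack([p[0]+c*q[:,0]-s*q[:,1],p[1]+s*q[:,0]+c*q[:,1],q[:,2]],1)
E
python3 - <<'E'
from h import *
C={"top":([[-.065,.115,.014],[-.065,-.115,.014],[.125,-.115,.014]],[[252.5,200.5],[329.5,228.5],[350.7,167]]),
   "side":([[-.065,-.115,.0],[.125,-.115,.0]],[[291.3,265.3],[358.3,268.5]])}
f=lambda p:np.concatenate([(proj(n,H(p,a))-b).ravel() for n,(a,b) in C.items()])
r=least_squares(f,[.6,0,0]);print("head",r.x,np.degrees(r.x[2]),r.fun.round(1))
def both(t,s):
    r=least_squares(lambda P:np.concatenate([proj("top",P)[0]-t,proj("side",P)[0]-s]),[.6,0,.2]);return r.x.round(4),r.fun.round(1)
for nm,t,s,z in (("ball",(295.5,204),(291,187.5),.199),("lhub",(307.5,178.5),(315.5,191.5),.199),("crank",(266.5,169.5),(311.5,171),.203),("handle top",(266.5,179),(300.8,159.5),.243),("stop",(331,190),(321,238),.093),("nose",(331.5,183),(322.5,221),.13)):
    P,e=both(t,s);d=P[:2]-r.x[:2];c,sn=np.cos(r.x[2]),np.sin(r.x[2]);print(nm,P,e,"top@z",atz("top",t,z).round(4),"side@z",atz("side",s,z).round(4),"head",(c*d[0]+sn*d[1]).round(4),(-sn*d[0]+c*d[1]).round(4))
E
```

```text
head [ 0.56190653 -0.03544712 -0.2467424 ] -14.13729838769717 [-1.2 -0.   0.4 -0.2  0.6 -1.4 -0.9  0.5 -0.5  0.7]
ball [ 0.49   -0.0302  0.1976] [ 0.  -0.1 -0.1  0. ] top@z [ 0.4895 -0.0302] side@z [ 0.4898 -0.0323] head -0.071 -0.0125
lhub [ 0.555  -0.0527  0.1916] [-0.   0.1  0.1 -0. ] top@z [ 0.5531 -0.0525] side@z [ 0.5522 -0.0639] head -0.0025 -0.0184
crank [0.565  0.0454 0.1994] [-0.   0.1  0.2 -0. ] top@z [0.5642 0.0451] side@z [0.5631 0.0393] head -0.0167 0.0792
handle top [0.5305 0.0396 0.2439] [ 0.  -0.1 -0.1  0. ] top@z [0.5305 0.0397] side@z [0.5312 0.0414] head -0.0488 0.0651
stop [ 0.5604 -0.12    0.0802] [-0.1  0.4  0.4 -0.1] top@z [ 0.5582 -0.1189] side@z [ 0.555  -0.1356] head 0.0192 -0.0824
nose [ 0.564  -0.1149  0.1352] [-0.1  0.5  0.6 -0.2] top@z [ 0.5668 -0.1154] side@z [ 0.5641 -0.1086] head 0.0214 -0.0765
```

```bash
python3 -m jog '[[[0,0,-55],[0,0,0],0.6],[[-100,-100,-55],[0,0,0],0.7],[[-467,-471,-55],[0,0,0],0.72],[[-467,-471,-55],[0,0,0],0.72],[[-467,-471,-55],[0,0,0],0.72],[[-467,-471,-55],[0,0,0],0.72],[[-467,-471,-55],[0,0,0],0.72],[[-467,-471,-55],[0,0,0],0.72],[[-467,-471,-55],[0,0,0],0.72],[[-467,-471,-55],[0,0,0],0.72],[[-467,-471,-55],[0,0,0],0.72],[[-467,-471,-55],[0,0,0],0.72]]'
cat >> h.py <<'E'
def to(x,y,z):
    s=bot.read_state();R=np.array(s["tcp_rot"]);return (R.T@(np.array([x,y,z])-s["position"])*1000).round(1)
def st():
    s=bot.read_state();R=np.array(s["tcp_rot"]);print(round(s["time_s"],2),np.round(s["position"],4),"yaw_y",np.degrees(np.arctan2(R[1,1],R[0,1])).round(1),"F",np.round(s["force"],2),"open",round(s["opening"],3),"j",np.round(s["joint_positions"],1))
E
python3 -c "
from h import *
st();print(to(.490,-.030,.275))"
```

```text
time_s: 1.2
position: [0.4109, 0.1569, 0.2746]
tcp_rot: [[-0.929, 0.371, 0.0], [0.371, 0.929, 0.0], [-0.0, 0.0, -1.0]]
force: [1.9, 0.5, -0.5]
opening: 0.292
1.2 [0.4109 0.1569 0.2746] yaw_y 68.3 F [ 1.92  0.5  -0.45] open 0.292 j [  6.3  11.7 103.4   0.   64.8 -62. ]
[-142.7 -144.3   -0.4]
```

```bash
python3 -m jog '[[[-35,-35,0],[0,0,0],0.72],[[-70,-70,0],[0,0,0],0.72],[[-105,-105,0],[0,0,0],0.72],[[-130,-130,0],[0,0,0],0.72],[[-142.7,-144.5,0],[0,0,0],0.72],[[-142.7,-144.5,0],[0,0,0],0.72],[[-142.7,-144.5,20],[0,0,0],0.72],[[-142.7,-144.5,40],[0,0,0],0.72],[[-142.7,-144.5,55],[0,0,0],0.72],[[-142.7,-144.5,55],[0,0,0],0.72]]'
python3 - <<'E'
from h import *
st();print(to(.490,-.030,.190))
a=crop("top",260,150,80,80,5,"t2.png"); b=crop("side",260,150,80,80,5,"s2.png");cv2.imwrite("pics/b2.png",np.hstack([a,b]))
E
```

```text
time_s: 2.03
position: [0.4871, -0.0275, 0.2167]
tcp_rot: [[-0.929, 0.371, -0.007], [0.371, 0.929, 0.002], [0.007, -0.001, -1.0]]
force: [-1.4, 0.7, -0.6]
opening: 0.279
2.03 [ 0.4871 -0.0275  0.2167] yaw_y 68.2 F [-1.45  0.7  -0.59] open 0.279 j [-16.4  20.3 101.4   0.   58.6 -84.6]
[-3.8 -1.2 26.7]
```

View pics/b2.png

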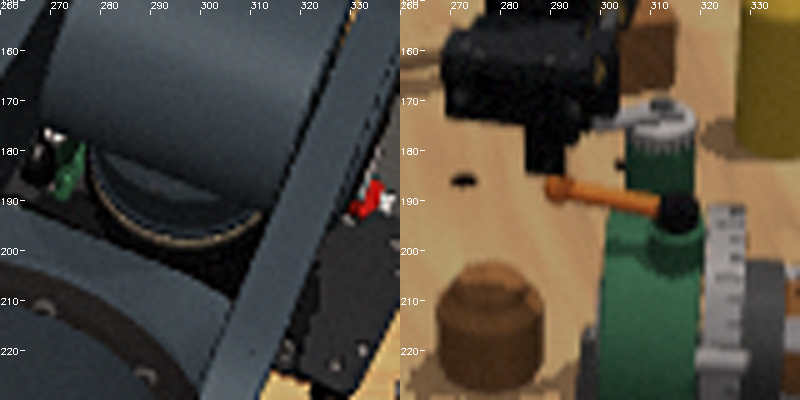

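```bash
python3 -m jog '[[[0,0,0],[0,0,0],0.72],[[0,0,10],[0,0,0],0.72],[[0,0,20],[0,0,0],0.72],[[0,0,29],[0,0,0],0.72],[[0,0,29],[0,0,0],0.72],[[0,0,29],[0,0,0],0.72]]'
python3 - <<'E'
from h import *
st()
# arc plan: axis A, ball angle from a0
A=np.array([.552,-.0545]);s=bot.read_state();R=np.array(s["tcp_rot"])
d=np.array([.4895,-.0302])-A;print(np.hypot(*d),np.degrees(np.arctan2(d[1],d[0])))
a0=np.radians(158)
for k in range(0,81,10):
    a=a0+np.radians(k);v=.065*np.array([np.cos(a)-np.cos(a0),np.sin(a)-np.sin(a0),0])
    print(k,(R.T@v*1000).round(1))
E
```

```text
time_s: 2.63
position: [0.4898, -0.0282, 0.1907]
tcp_rot: [[-0.929, 0.371, 0.0], [0.371, 0.929, -0.0], [-0.0, 0.0, -1.0]]
force: [-0.3, 0.2, -0.7]
opening: 0.28
2.63 [ 0.4898 -0.0282  0.1907] yaw_y 68.3 F [-0.32  0.18 -0.67] open 0.28 j [-16.4  22.6 103.    0.   54.4 -84.6]
0.06705773631729606 158.75391853575147
0 [0. 0. 0.]
10 [ -0.9 -11.3  -0. ]
20 [ -3.8 -22.2   0. ]
30 [ -8.6 -32.5   0. ]
40 [-15.  -41.8   0. ]
50 [-23.  -49.9   0. ]
60 [-32.3 -56.4   0. ]
70 [-42.5 -61.3   0. ]
80 [-53.4 -64.2   0. ]
```

```bash
python3 -m jog '[[[-0.9,-11,0],[0,0,-7],0.72],[[-2.2,-17,0],[0,0,-11],0.72],[[-3.8,-22,0],[0,0,-14],0.72],[[-6,-27.5,0],[0,0,-18],0.72],[[-8.6,-32.5,0],[0,0,-21],0.72],[[-12,-37,0],[0,0,-25],0.72],[[-15,-42,0],[0,0,-28],0.72],[[-15,-42,0],[0,0,-28],0.72]]'
python3 - <<'E'
from h import *
st()
b=crop("side",260,150,80,80,5,"s3.png")
E
```

```text
time_s: 3.3
position: [0.4873, -0.0728, 0.1907]
tcp_rot: [[-0.994, -0.109, -0.002], [-0.109, 0.994, 0.001], [0.001, 0.001, -1.0]]
force: [-1.7, 1.3, 0.6]
opening: 0.278
3.3 [ 0.4873 -0.0728  0.1907] yaw_y 96.3 F [-1.7   1.31  0.62] open 0.278 j [ -21.5   22.8  102.7    0.    54.6 -117.8]
```

View pics/s3.png

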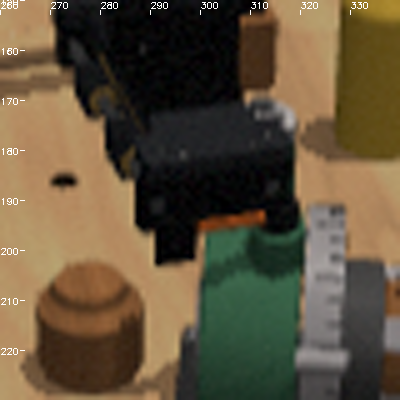

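```bash
python3 - <<'E'
from h import *
s=bot.read_state();R=np.array(s["tcp_rot"])
a0=np.radians(158+40)
for k in range(0,46,5):
    a=a0+np.radians(k);v=.065*np.array([np.cos(a)-np.cos(a0),np.sin(a)-np.sin(a0),0])
    print(k,(R.T@v*1000).round(1))
E
```

```text
0 [0. 0. 0.]
5 [-1.4 -5.5 -0. ]
10 [ -3.3 -10.8  -0. ]
15 [ -5.6 -16.   -0. ]
20 [ -8.4 -21.   -0. ]
25 [-11.6 -25.6  -0. ]
30 [-15.2 -30.   -0. ]
35 [-19.2 -34.1  -0. ]
40 [-23.5 -37.8  -0. ]
45 [-28.1 -41.1  -0. ]
```

```bash
python3 -m jog '[[[-1.4,-5.5,0],[0,0,-4],0.72],[[-3.3,-10.8,0],[0,0,-7],0.72],[[-5.6,-16,0],[0,0,-10],0.72],[[-8.4,-21,0],[0,0,-13],0.72],[[-11.6,-25.6,0],[0,0,-16],0.72],[[-15.2,-30,0],[0,0,-19],0.72],[[-19.2,-34,0],[0,0,-22],0.72],[[-21.5,-36.2,0],[0,0,-22],0.72],[[-21.5,-36.2,0],[0,0,-22],0.72],[[-21.5,-36.2,0],[0,0,-22],0.72]]'
python3 - <<'E'
from h import *
st()
E
```

```text
time_s: 4.18
position: [0.513, -0.1065, 0.1905]
tcp_rot: [[-0.882, -0.472, -0.001], [-0.472, 0.882, -0.0], [0.001, 0.0, -1.0]]
force: [-3.0, -0.6, 0.2]
opening: 0.281
4.18 [ 0.513  -0.1065  0.1905] yaw_y 118.2 F [-2.97 -0.55  0.22] open 0.281 j [ -23.9   25.    98.5   -0.    56.6 -142.1]
```

```bash
python3 -m jog '[[[0,3,0],[0,0,0],0.72],[[0,3,-40],[0,0,0],0.72],[[0,3,-80],[0,0,0],0.6],[[-10,20,-105],[0,0,7],0.5],[[-30,45,-105],[0,0,14],0.45],[[-50,70,-105],[0,0,21],0.45],[[-67,95,-105],[0,0,28],0.45],[[-84.5,121,-105],[0,0,35],0.45],[[-84.5,121,-105],[0,0,42],0.45],[[-84.5,121,-105],[0,0,49],0.45],[[-84.5,121,-105],[0,0,50],0.45],[[-84.5,121,-105],[0,0,50],0.45]]'
python3 - <<'E'
from h import *
st();print(to(.5305,.0398,.208))
b=crop("side",260,140,80,80,5,"s4.png");a=crop("top",240,130,80,80,5,"t4.png");cv2.imwrite("pics/b4.png",np.hstack([a,b]))
E
```

```text
time_s: 5.18
position: [0.5313, 0.0404, 0.2959]
tcp_rot: [[-0.929, 0.369, 0.003], [0.369, 0.929, 0.0], [-0.003, 0.001, -1.0]]
force: [-0.1, -0.3, -0.5]
opening: 0.551
5.18 [0.5313 0.0404 0.2959] yaw_y 68.4 F [-0.06 -0.25 -0.46] open 0.551 j [ -7.7  18.3  90.    0.   71.6 -76. ]
[ 0.8 -1.  87.9]
```

View pics/b4.png

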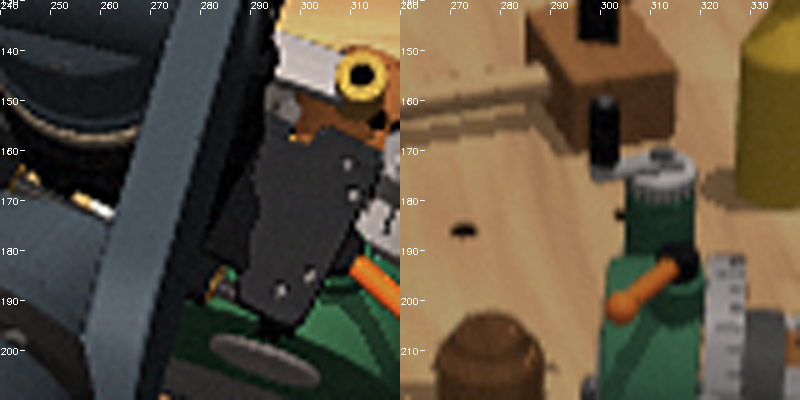

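```bash
python3 -m jog '[[[0,-0.5,30],[0,0,0],0.45],[[0,-0.5,60],[0,0,0],0.45],[[0,-0.5,75],[0,0,0],0.45],[[0,-0.5,85],[0,0,0],0.45],[[0,-0.5,88],[0,0,0],0.45],[[0,-0.5,88],[0,0,0],0.6],[[0,-0.5,88],[0,0,0],0.8],[[0,-0.5,88],[0,0,0],1],[[0,-0.5,88],[0,0,0],1],[[0,-0.5,88],[0,0,0],1],[[0,-0.5,88],[0,0,0],1]]'
python3 - <<'E'
from h import *
st();print("ball",atz("side",(302.5,201),.199))
b=crop("side",260,140,80,80,5,"s5.png")
E
```

```text
time_s: 6.2
position: [0.5307, 0.0394, 0.2081]
tcp_rot: [[-0.929, 0.371, 0.001], [0.371, 0.929, -0.001], [-0.001, 0.0, -1.0]]
force: [1.1, 0.6, 3.4]
opening: 0.196
6.2 [0.5307 0.0394 0.2081] yaw_y 68.3 F [1.14 0.63 3.41] open 0.196 j [ -7.8  24.1  96.4  -0.   59.4 -76. ]
ball [ 0.50830735 -0.1029408 ]
```

View pics/s5.png

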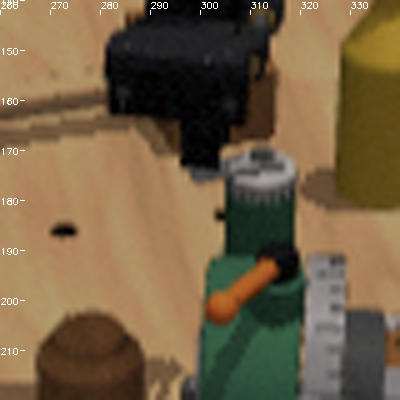

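```bash
cat >> h.py <<'E'
def arc(c,step,n,r=None,th=None):
    "rows along clockwise circle round c from the measured pose"
    s=bot.read_state();R=np.array(s["tcp_rot"]);d=np.array(s["position"])[:2]-c
    if r is None:r=np.hypot(*d)
    a0=np.arctan2(d[1],d[0]); print("r",r.round(4),"a",np.degrees(a0).round(1))
    for k in range(1,n+1):
        a=a0-np.radians(step*k);p=np.array([*(c+r*np.array([np.cos(a),np.sin(a)])),s["position"][2]])
        print(step*k,(R.T@(p-s["position"])*1000).round(1)[:2].tolist())
E
python3 -c "
from h import *
arc(np.array([.5663,.0448]),10,12)"
```

```text
r 0.036 a -171.4
10 [2.7, 5.7]
20 [4.3, 11.7]
30 [4.9, 18.0]
40 [4.4, 24.2]
50 [2.8, 30.3]
60 [0.2, 36.0]
70 [-3.4, 41.2]
80 [-7.8, 45.6]
90 [-12.9, 49.3]
100 [-18.6, 52.0]
110 [-24.7, 53.6]
120 [-30.9, 54.2]
```

```bash
python3 -m jog '[[[2.7,5.7,0],[0,0,0],1],[[4.3,11.7,0],[0,0,0],1],[[4.9,18,0],[0,0,0],1],[[4.4,24.2,0],[0,0,0],1],[[2.8,30.3,0],[0,0,0],1],[[0.2,36,0],[0,0,0],1],[[0.2,36,0],[0,0,0],1]]'
python3 -c "
from h import *
st()"
python3 -m jog '[[[-3.6,5.2,0],[0,0,0],1],[[-8,9.6,0],[0,0,0],1],[[-13.1,13.3,0],[0,0,0],1],[[-18.8,16,0],[0,0,0],1],[[-24.9,17.6,0],[0,0,0],1],[[-31.1,18.2,0],[0,0,0],1],[[-31.1,18.2,0],[0,0,0],1]]'
python3 -c "
from h import *
st();arc(np.array([.5663,.0448]),15,24)"
```

```text
time_s: 6.83
position: [0.5454, 0.0743, 0.208]
tcp_rot: [[-0.929, 0.37, 0.003], [0.37, 0.929, 0.0], [-0.003, 0.002, -1.0]]
force: [2.0, -0.0, 5.7]
opening: 0.197
6.83 [0.5454 0.0743 0.208 ] yaw_y 68.3 F [ 2.03 -0.05  5.72] open 0.197 j [ -3.9  25.5  93.9   0.   60.4 -72.2]
time_s: 7.42
position: [0.5796, 0.0785, 0.208]
tcp_rot: [[-0.929, 0.37, -0.0], [0.37, 0.929, -0.0], [0.0, -0.0, -1.0]]
force: [-1.1, -3.2, 6.0]
opening: 0.194
7.42 [0.5796 0.0785 0.208 ] yaw_y 68.3 F [-1.08 -3.21  6.03] open 0.194 j [ -3.2  28.1  88.9  -0.   63.  -71.5]
r 0.0362 a 68.5
15 [-9.4, -1.2]
30 [-18.1, -4.8]
45 [-25.6, -10.5]
60 [-31.4, -18.0]
75 [-35.1, -26.7]
90 [-36.3, -36.1]
105 [-35.1, -45.4]
120 [-31.5, -54.2]
135 [-25.8, -61.7]
150 [-18.3, -67.5]
165 [-9.6, -71.1]
180 [-0.3, -72.4]
195 [9.1, -71.2]
210 [17.8, -67.6]
225 [25.4, -61.9]
240 [31.1, -54.4]
255 [34.8, -45.7]
270 [36.1, -36.3]
285 [34.9, -27.0]
300 [31.3, -18.2]
315 [25.5, -10.7]
330 [18.1, -4.9]
345 [9.4, -1.3]
360 [0.0, 0.0]
```

```bash
python3 -m jog '[[[-9.4,-1.2,-1],[0,0,0],1],[[-18,-4.8,-1],[0,0,0],1],[[-25.6,-10.5,-1],[0,0,0],1],[[-31.4,-18,-1],[0,0,0],1],[[-35,-26.7,-1],[0,0,0],1],[[-36.3,-36,-1],[0,0,0],1],[[-35,-45.4,-1],[0,0,0],1],[[-31.5,-54.2,-1],[0,0,0],1],[[-25.8,-61.7,-1],[0,0,0],1],[[-18.3,-67.5,-1],[0,0,0],1],[[-9.6,-71,-1],[0,0,0],1],[[-0.3,-72.4,-1],[0,0,0],1]]'
python3 - <<'E'
from h import *
st();arc(np.array([.5663,.0448]),15,24)
E
```

```text
time_s: 8.42
position: [0.5539, 0.0108, 0.2082]
tcp_rot: [[-0.928, 0.372, 0.006], [0.372, 0.928, 0.001], [-0.005, 0.003, -1.0]]
force: [6.0, 6.4, -4.0]
opening: 0.197
8.42 [0.5539 0.0108 0.2082] yaw_y 68.1 F [ 5.98  6.38 -3.98] open 0.197 j [-10.5  25.7  93.5   0.2  60.5 -78.7]
r 0.0362 a -110.0
15 [9.4, 0.9]
30 [18.2, 4.3]
45 [25.9, 9.8]
60 [31.9, 17.1]
75 [35.8, 25.7]
90 [37.3, 35.0]
105 [36.4, 44.4]
120 [33.1, 53.2]
135 [27.6, 60.9]
150 [20.3, 66.9]
165 [11.7, 70.8]
180 [2.4, 72.3]
195 [-7.0, 71.4]
210 [-15.9, 68.1]
225 [-23.5, 62.6]
240 [-29.5, 55.3]
255 [-33.4, 46.7]
270 [-35.0, 37.3]
285 [-34.0, 27.9]
300 [-30.7, 19.1]
315 [-25.2, 11.4]
330 [-17.9, 5.4]
345 [-9.3, 1.5]
360 [-0.0, -0.0]
```

```bash
python3 -m jog '[[[9.2,1.6,0.5],[0,0,0],1],[[18,5,0.5],[0,0,0],1],[[25.5,10.7,0.5],[0,0,0],1],[[31.2,18.2,0.5],[0,0,0],1],[[34.8,26.7,0.5],[0,0,0],1],[[36,36,0.5],[0,0,0],1],[[34.8,45.2,0.5],[0,0,0],1],[[31.2,53.9,0.5],[0,0,0],1],[[25.5,61.3,0.5],[0,0,0],1],[[18,67,0.5],[0,0,0],1],[[9.4,70.6,0.5],[0,0,0],1],[[0.3,71.7,0.5],[0,0,0],1]]'
python3 - <<'E'
from h import *
st()
a=crop("top",300,150,60,60,6,"t6.png"); b=crop("side",290,190,60,60,6,"s6.png");cv2.imwrite("pics/b6.png",np.hstack([a,b]))
E
```

```text
time_s: 9.42
position: [0.5769, 0.0793, 0.208]
tcp_rot: [[-0.929, 0.37, -0.006], [0.37, 0.929, 0.001], [0.006, -0.001, -1.0]]
force: [-2.9, -1.2, 5.0]
opening: 0.194
9.42 [0.5769 0.0793 0.208 ] yaw_y 68.3 F [-2.94 -1.16  5.04] open 0.194 j [ -3.2  28.   89.    0.   63.3 -71.5]
```

View pics/b6.png

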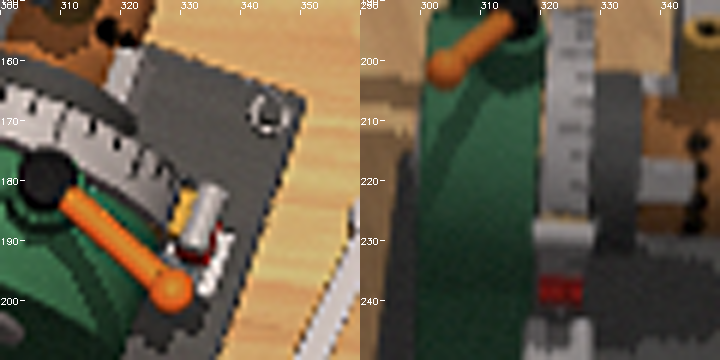

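```bash
python3 - <<'E'
from h import *
p=[.5619,-.03545,-.24674]
for z in (.08,.085,.09,.095,.1): print("stop",z,proj("side",H(p,[[.021,-.086,z]])).round(1),proj("top",H(p,[[.021,-.086,z]])).round(1))
for a in (25,20,15,12,10,8,6,4,2,0):
    q=[[.021,-.086*np.cos(np.radians(a)),.095+.086*np.sin(np.radians(a))]];print("nose",a,proj("side",H(p,q)).round(1),proj("top",H(p,q)).round(1))
arc(np.array([.5660,.0445]),15,24)
E
```

```text
stop 0.08 [[322.1 238.8]] [[332.5 190.3]]
stop 0.085 [[322.1 237.4]] [[332.7 189.8]]
stop 0.09 [[322.2 236. ]] [[332.9 189.3]]
stop 0.095 [[322.3 234.6]] [[333.1 188.9]]
stop 0.1 [[322.3 233.1]] [[333.4 188.4]]
nose 25 [[322.9 222.3]] [[331.7 184.3]]
nose 20 [[322.7 224.9]] [[332.5 185.3]]
nose 15 [[322.6 227.5]] [[333.  186.4]]
nose 12 [[322.6 229. ]] [[333.2 186.9]]
nose 10 [[322.5 230. ]] [[333.3 187.3]]
nose 8 [[322.5 231. ]] [[333.4 187.6]]
nose 6 [[322.4 231.9]] [[333.4 188. ]]
nose 4 [[322.4 232.8]] [[333.3 188.3]]
nose 2 [[322.3 233.7]] [[333.3 188.6]]
nose 0 [[322.3 234.6]] [[333.1 188.9]]
r 0.0365 a 68.5
15 [-9.5, -1.2]
30 [-18.3, -4.8]
45 [-25.9, -10.6]
60 [-31.7, -18.1]
75 [-35.4, -26.9]
90 [-36.7, -36.3]
105 [-35.5, -45.8]
120 [-31.9, -54.6]
135 [-26.1, -62.2]
150 [-18.6, -68.0]
165 [-9.8, -71.7]
180 [-0.3, -73.0]
195 [9.1, -71.8]
210 [17.9, -68.2]
225 [25.5, -62.4]
240 [31.4, -54.9]
255 [35.1, -46.1]
270 [36.3, -36.7]
285 [35.1, -27.2]
300 [31.5, -18.4]
315 [25.8, -10.8]
330 [18.2, -5.0]
345 [9.4, -1.3]
360 [0.0, 0.0]
```

```bash
python3 -m jog '[[[-9.2,-1.4,-0.5],[0,0,0],1],[[-17.9,-4.9,-0.5],[0,0,0],1],[[-25.4,-10.6,-0.5],[0,0,0],1],[[-31.2,-18,-0.5],[0,0,0],1],[[-34.8,-26.6,-0.5],[0,0,0],1],[[-36,-35.9,-0.5],[0,0,0],1],[[-34.8,-45.2,-0.5],[0,0,0],1],[[-31.2,-53.9,-0.5],[0,0,0],1],[[-25.5,-61.3,-0.5],[0,0,0],1],[[-18.1,-67,-0.5],[0,0,0],1],[[-9.5,-70.6,-0.5],[0,0,0],1],[[-0.3,-71.8,-0.5],[0,0,0],1]]'
python3 -c "
from h import *
st()"
python3 -m jog '[[[9.2,1.6,0],[0,0,0],1],[[18,5,0],[0,0,0],1],[[25.5,10.7,0],[0,0,0],1],[[31.2,18.2,0],[0,0,0],1],[[34.8,26.7,0],[0,0,0],1],[[36,36,0],[0,0,0],1],[[36,36,0],[0,0,0],1],[[36,36,0],[0,0,0],1]]'
python3 - <<'E'
from h import *
st()
a=crop("top",300,150,60,60,6,"t7.png"); b=crop("side",290,190,60,60,6,"s7.png");cv2.imwrite("pics/b7.png",np.hstack([a,b]))
arc(np.array([.5660,.0445]),10,18,r=.036)
E
```

```text
time_s: 10.52
position: [0.5528, 0.0112, 0.2083]
tcp_rot: [[-0.928, 0.372, 0.004], [0.372, 0.928, 0.002], [-0.003, 0.003, -1.0]]
force: [6.4, 8.2, -5.7]
opening: 0.196
10.52 [0.5528 0.0112 0.2083] yaw_y 68.1 F [ 6.44  8.21 -5.72] open 0.196 j [-10.5  25.6  93.6   0.2  60.6 -78.7]
time_s: 11.18
position: [0.5327, 0.0578, 0.2083]
tcp_rot: [[-0.929, 0.37, 0.001], [0.37, 0.929, -0.0], [-0.001, 0.0, -1.0]]
force: [4.6, -0.3, -4.3]
opening: 0.203
11.18 [0.5327 0.0578 0.2083] yaw_y 68.3 F [ 4.62 -0.3  -4.32] open 0.203 j [ -5.8  24.4  95.8  -0.   59.7 -74. ]Traceback (most recent call last):
  File "<stdin>", line 4, in <module>
  File "h.py", line 30, in arc
    a0=np.arctan2(d[1],d[0]); print("r",r.round(4),"a",np.degrees(a0).round(1))
                                        ^^^^^^^
AttributeError: 'float' object has no attribute 'round'
```

View pics/b7.png

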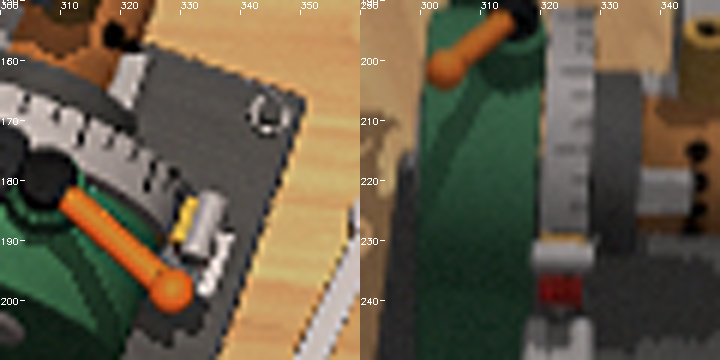

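```bash
cat > chk.py <<'E'
import sys
from h import *
s=bot.read_state();d=np.array(s["position"])[:2]-[.566,.0447];r=np.hypot(*d);u=d/r
F=np.array(s["force"])[:2];ft=-(F@[u[1],-u[0]]);print("t%.2f a%.1f r%.1f drag %.2f rad %.2f z %.1f"%(s["time_s"],np.degrees(np.arctan2(d[1],d[0])),r*1e3,ft,F@u,s["force"][2]),flush=True)
sys.exit(ft>float(sys.argv[1]))
E
j(){ :; }
python3 -m jog '[[[-0.5,3.1,0.3],[0,0,0],1]]' >/dev/null && python3 chk.py 6.5 &&
python3 -m jog '[[[-0.4,3.1,0],[0,0,0],1]]' >/dev/null && python3 chk.py 6.5 &&
python3 -m jog '[[[-0.7,3.1,0],[0,0,0],1]]' >/dev/null && python3 chk.py 6.5 &&
python3 -m jog '[[[-0.9,3.0,0],[0,0,0],1]]' >/dev/null && python3 chk.py 6.5 &&
python3 -m jog '[[[-1.2,2.9,0],[0,0,0],1]]' >/dev/null && python3 chk.py 6.5 &&
python3 -m jog '[[[-1.5,2.8,0],[0,0,0],1]]' >/dev/null && python3 chk.py 6.5 &&
python3 -m jog '[[[-1.7,2.6,0],[0,0,0],1]]' >/dev/null && python3 chk.py 6.5 &&
python3 -m jog '[[[-1.9,2.5,0],[0,0,0],1]]' >/dev/null && python3 chk.py 6.5 &&
python3 -m jog '[[[-2.1,2.3,0],[0,0,0],1]]' >/dev/null && python3 chk.py 6.5 &&
python3 -m jog '[[[-2.3,2.1,0],[0,0,0],1]]' >/dev/null && python3 chk.py 6.5
```

```text
t11.37 a156.0 r35.9 drag 3.50 rad -0.74 z 0.7False
```

```bash
sed -i 's/sys.exit(ft>float(sys.argv\[1\]))/sys.exit(int(ft>float(sys.argv[1])))/' chk.py
python3 -m jog '[[[-0.4,3.1,0],[0,0,0],1]]' >/dev/null && python3 chk.py 6.5 &&
python3 -m jog '[[[-0.7,3.1,0],[0,0,0],1]]' >/dev/null && python3 chk.py 6.5 &&
python3 -m jog '[[[-0.9,3.0,0],[0,0,0],1]]' >/dev/null && python3 chk.py 6.5 &&
python3 -m jog '[[[-1.2,2.9,0],[0,0,0],1]]' >/dev/null && python3 chk.py 6.5 &&
python3 -m jog '[[[-1.5,2.8,0],[0,0,0],1]]' >/dev/null && python3 chk.py 6.5 &&
python3 -m jog '[[[-1.7,2.6,0],[0,0,0],1]]' >/dev/null && python3 chk.py 6.5 &&
python3 -m jog '[[[-1.9,2.5,0],[0,0,0],1]]' >/dev/null && python3 chk.py 6.5 &&
python3 -m jog '[[[-2.1,2.3,0],[0,0,0],1]]' >/dev/null && python3 chk.py 6.5 &&
python3 -m jog '[[[-2.3,2.1,0],[0,0,0],1]]' >/dev/null && python3 chk.py 6.5
```

```text
t11.45 a150.7 r35.9 drag 2.39 rad -1.16 z -1.3
t11.53 a145.1 r35.9 drag 2.63 rad -2.06 z -0.3
t11.62 a139.6 r35.9 drag 3.29 rad -2.08 z -0.6
t11.70 a134.1 r36.0 drag 3.40 rad -2.72 z 0.6
t11.78 a128.8 r36.0 drag 4.51 rad -1.77 z 0.2
t11.87 a123.6 r36.0 drag 2.66 rad -1.55 z 1.1
t11.95 a118.5 r36.1 drag 3.63 rad -2.23 z 1.8
t12.03 a113.5 r36.1 drag 2.65 rad -1.69 z 1.4
t12.12 a108.4 r36.1 drag 2.41 rad -1.79 z 2.1
```

```bash

python3 -m jog '[[[-2.5,1.9,0],[0,0,0],1]]' >/dev/null && python3 chk.py 5.2 &&
python3 -m jog '[[[-2.7,1.7,0],[0,0,0],1]]' >/dev/null && python3 chk.py 5.2 &&
python3 -m jog '[[[-2.8,1.4,0],[0,0,0],1]]' >/dev/null && python3 chk.py 5.2 &&
python3 -m jog '[[[-2.9,1.2,0],[0,0,0],1]]' >/dev/null && python3 chk.py 5.2 &&
python3 -m jog '[[[-3.0,0.9,0],[0,0,0],1]]' >/dev/null && python3 chk.py 5.2 &&
python3 -m jog '[[[-3.1,0.6,0],[0,0,0],1]]' >/dev/null && python3 chk.py 5.2 &&
python3 -m jog '[[[-3.1,0.4,0],[0,0,0],1]]' >/dev/null && python3 chk.py 5.2 &&
python3 -m jog '[[[-3.1,0.1,0],[0,0,0],1]]' >/dev/null && python3 chk.py 5.2 &&
python3 -m jog '[[[-3.1,-0.2,0],[0,0,0],1]]' >/dev/null && python3 chk.py 5.2 &&
python3 -m jog '[[[-3.1,-0.5,0],[0,0,0],1]]' >/dev/null && python3 chk.py 5.2
```

```text
t12.20 a103.3 r36.1 drag 2.64 rad -1.16 z 2.1
t12.28 a98.2 r36.1 drag 3.55 rad -0.12 z 1.7
t12.37 a93.0 r36.2 drag 3.97 rad -0.42 z 2.6
t12.45 a87.9 r36.2 drag 2.12 rad -0.51 z 2.7
t12.53 a82.8 r36.2 drag 3.65 rad 0.57 z 2.5
t12.62 a77.6 r36.2 drag 3.26 rad 1.33 z 2.6
t12.70 a72.4 r36.2 drag 3.01 rad 1.80 z 2.3
t12.78 a67.3 r36.2 drag 2.86 rad 1.99 z 2.4
t12.87 a62.1 r36.2 drag 3.09 rad 0.90 z 2.0
t12.95 a56.9 r36.2 drag 2.78 rad 1.87 z 1.4
```

```bash

python3 -m jog '[[[-2.4,-0.6,0],[0,0,0],1]]' >/dev/null && python3 chk.py 4.7 &&
python3 -m jog '[[[-2.4,-0.8,0],[0,0,0],1]]' >/dev/null && python3 chk.py 4.7 &&
python3 -m jog '[[[-2.3,-1,0],[0,0,0],1]]' >/dev/null && python3 chk.py 4.7 &&
python3 -m jog '[[[-2.2,-1.1,0],[0,0,0],1]]' >/dev/null && python3 chk.py 4.7 &&
python3 -m jog '[[[-2.1,-1.3,0],[0,0,0],1]]' >/dev/null && python3 chk.py 4.7 &&
python3 -m jog '[[[-2,-1.4,0],[0,0,0],1]]' >/dev/null && python3 chk.py 4.7 &&
python3 -m jog '[[[-1.9,-1.6,0],[0,0,0],1]]' >/dev/null && python3 chk.py 4.7 &&
python3 -m jog '[[[-1.8,-1.7,0],[0,0,0],1]]' >/dev/null && python3 chk.py 4.7 &&
python3 -m jog '[[[-1.7,-1.8,0],[0,0,0],1]]' >/dev/null && python3 chk.py 4.7 &&
python3 -m jog '[[[-1.6,-1.9,0],[0,0,0],1]]' >/dev/null && python3 chk.py 4.7 &&
python3 -m jog '[[[-1.4,-2,0],[0,0,0],1]]' >/dev/null && python3 chk.py 4.7 &&
python3 -m jog '[[[-1.3,-2.1,0],[0,0,0],1]]' >/dev/null && python3 chk.py 4.7 &&
python3 -m jog '[[[-1.1,-2.2,0],[0,0,0],1]]' >/dev/null && python3 chk.py 4.7 &&
python3 -m jog '[[[-1,-2.3,0],[0,0,0],1]]' >/dev/null && python3 chk.py 4.7
```

```text
t13.03 a52.5 r36.2 drag 3.29 rad 2.67 z 2.3
t13.12 a48.5 r36.2 drag 3.11 rad 3.34 z -0.0
t13.20 a44.5 r36.2 drag 2.04 rad 4.24 z -0.2
t13.28 a40.4 r36.2 drag 3.57 rad 4.46 z 1.4
t13.37 a36.2 r36.2 drag 3.03 rad 4.14 z 0.8
t13.45 a32.1 r36.2 drag 3.41 rad 4.18 z 0.0
t13.53 a28.0 r36.2 drag 3.07 rad 4.37 z -0.2
t13.62 a23.9 r36.2 drag 2.91 rad 4.00 z -0.2
t13.70 a19.8 r36.2 drag 3.26 rad 3.89 z -1.2
t13.78 a15.7 r36.2 drag 2.96 rad 4.00 z -1.6
t13.87 a11.6 r36.2 drag 3.13 rad 3.86 z -2.1
t13.95 a7.5 r36.2 drag 2.89 rad 4.64 z -1.2
t14.03 a3.5 r36.2 drag 3.51 rad 3.27 z -2.1
t14.12 a-0.7 r36.2 drag 3.03 rad 2.88 z -1.7
```

```bash

python3 -m jog '[[[-1,-2.3,-0.1],[0,0,0],1]]' >/dev/null && python3 chk.py 4.7 &&
python3 -m jog '[[[-0.6,-2.4,0],[0,0,0],1]]' >/dev/null && python3 chk.py 4.7 &&
python3 -m jog '[[[-0.4,-2.5,0],[0,0,0],1]]' >/dev/null && python3 chk.py 4.7 &&
python3 -m jog '[[[-0.2,-2.5,0],[0,0,0],1]]' >/dev/null && python3 chk.py 4.7 &&
python3 -m jog '[[[0,-2.5,0],[0,0,0],1]]' >/dev/null && python3 chk.py 4.7 &&
python3 -m jog '[[[0.1,-2.5,0],[0,0,0],1]]' >/dev/null && python3 chk.py 4.7 &&
python3 -m jog '[[[0.3,-2.5,0],[0,0,0],1]]' >/dev/null && python3 chk.py 4.7 &&
python3 -m jog '[[[0.5,-2.5,0],[0,0,0],1]]' >/dev/null && python3 chk.py 4.7 &&
python3 -m jog '[[[0.6,-2.4,0],[0,0,0],1]]' >/dev/null && python3 chk.py 4.7 &&
python3 -m jog '[[[0.8,-2.4,0],[0,0,0],1]]' >/dev/null && python3 chk.py 4.7 &&
python3 -m jog '[[[1,-2.3,0],[0,0,0],1]]' >/dev/null && python3 chk.py 4.7 &&
python3 -m jog '[[[1.1,-2.2,0],[0,0,0],1]]' >/dev/null && python3 chk.py 4.7 &&
python3 -m jog '[[[1.3,-2.1,0],[0,0,0],1]]' >/dev/null && python3 chk.py 4.7 &&
python3 -m jog '[[[1.4,-2,0],[0,0,0],1]]' >/dev/null && python3 chk.py 4.7
```

```text
t14.20 a-4.8 r36.1 drag 3.06 rad 4.81 z -2.4
t14.28 a-8.9 r36.1 drag 2.63 rad 4.22 z -2.4
t14.37 a-13.1 r36.1 drag 3.52 rad 4.06 z -3.5
t14.45 a-17.2 r36.1 drag 2.99 rad 3.36 z -2.1
t14.53 a-21.4 r36.1 drag 4.28 rad 4.66 z -2.0
t14.62 a-25.6 r36.1 drag 2.69 rad 3.40 z -2.1
t14.70 a-29.7 r36.0 drag 3.18 rad 3.66 z -3.2
t14.78 a-34.0 r36.0 drag 3.99 rad 4.41 z -3.5
t14.87 a-38.2 r36.0 drag 2.74 rad 3.22 z -2.2
t14.95 a-42.3 r36.0 drag 3.74 rad 3.71 z -2.6
t15.03 a-46.5 r35.9 drag 3.28 rad 4.58 z -2.0
t15.12 a-50.6 r35.9 drag 3.05 rad 4.89 z -2.0
t15.20 a-54.7 r35.9 drag 3.28 rad 3.48 z -2.1
t15.28 a-58.7 r35.9 drag 3.94 rad 4.56 z -3.4
```

```bash

python3 -m jog '[[[1,-1.6,0],[0,0,0],1]]' >/dev/null && python3 chk.py 4.6 &&
python3 -m jog '[[[1.3,-1.4,0],[0,0,0],1]]' >/dev/null && python3 chk.py 4.6 &&
python3 -m jog '[[[1.4,-1.3,0],[0,0,0],1]]' >/dev/null && python3 chk.py 4.6 &&
python3 -m jog '[[[1.4,-1.2,0],[0,0,0],1]]' >/dev/null && python3 chk.py 4.6 &&
python3 -m jog '[[[1.5,-1.2,0],[0,0,0],1]]' >/dev/null && python3 chk.py 4.6 &&
python3 -m jog '[[[1.6,-1.1,0],[0,0,0],1]]' >/dev/null && python3 chk.py 4.6 &&
python3 -m jog '[[[1.6,-1,0],[0,0,0],1]]' >/dev/null && python3 chk.py 4.6 &&
python3 -m jog '[[[1.7,-0.9,0],[0,0,0],1]]' >/dev/null && python3 chk.py 4.6 &&
python3 -m jog '[[[1.7,-0.8,0],[0,0,0],1]]' >/dev/null && python3 chk.py 4.6 &&
python3 -m jog '[[[1.7,-0.7,0],[0,0,0],1]]' >/dev/null && python3 chk.py 4.6 &&
python3 -m jog '[[[1.8,-0.6,0],[0,0,0],1]]' >/dev/null && python3 chk.py 4.6 &&
python3 -m jog '[[[1.8,-0.5,0],[0,0,0],1]]' >/dev/null && python3 chk.py 4.6 &&
python3 -m jog '[[[1.8,-0.4,0],[0,0,0],1]]' >/dev/null && python3 chk.py 4.6
```

```text
t15.37 a-61.6 r35.9 drag 5.20 rad 1.95 z -4.0
```

```bash

python3 -m jog '[[[0.7,-0.7,0],[0,0,0],1]]' >/dev/null && python3 chk.py 9;
python3 -m jog '[[[0.7,-0.7,0],[0,0,0],1]]' >/dev/null && python3 chk.py 4.3 &&
python3 -m jog '[[[0.7,-0.7,0],[0,0,0],1]]' >/dev/null && python3 chk.py 4.3 &&
python3 -m jog '[[[0.7,-0.7,0],[0,0,0],1]]' >/dev/null && python3 chk.py 4.3 
```

```text
t15.45 a-62.8 r35.9 drag 5.47 rad 3.84 z -4.8
t15.53 a-63.9 r35.9 drag 6.47 rad 2.87 z -4.0
```

```bash

for i in 1 2 3; do python3 -m jog '[[[0,0,0],[0,0,0],1]]' >/dev/null; python3 chk.py 9; done
python3 - <<'E'
from h import *
a=crop("top",300,150,60,60,6,"t8.png"); b=crop("side",290,190,60,60,6,"s8.png");cv2.imwrite("pics/b8.png",np.hstack([a,b]))
E
```

```text
t15.62 a-64.0 r35.9 drag 5.56 rad 3.85 z -3.9
t15.70 a-64.0 r35.9 drag 4.47 rad 4.20 z -3.9
t15.78 a-64.0 r35.8 drag 4.21 rad 3.82 z -4.0
```

View pics/b8.png

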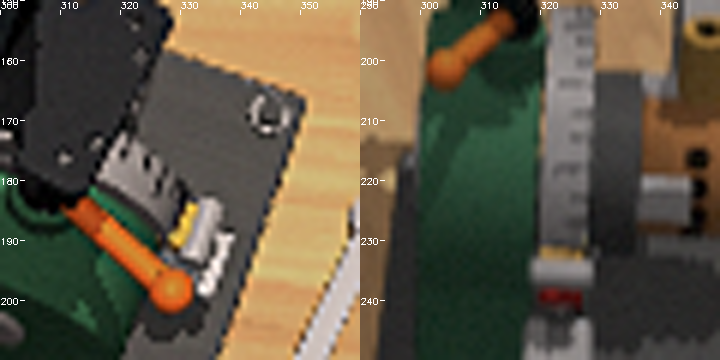

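```bash

python3 -m jog '[[[0,0,0],[0,0,0],0.7],[[0,0,0],[0,0,0],0.5],[[0,0,0],[0,0,0],0.45],[[0,0,-10],[0,0,0],0.45],[[0,0,-40],[0,0,0],0.45],[[0,0,-75],[0,0,0],0.45],[[0,0,-75],[0,0,0],0.45],[[0,0,-75],[0,0,0],0.45]]'
python3 - <<'E'
from h import *
st()
r=least_squares(lambda P:np.concatenate([proj("top",P)[0]-[328.1,198.4],proj("side",P)[0]-[302.7,201]]),[.5,-.1,.2]);print("ball",r.x,r.fun.round(1),atz("top",(328.1,198.4),.199),atz("side",(302.7,201),.199))
print(to(.512,-.103,.283))
E
```

```text
time_s: 16.55
position: [0.5812, 0.0138, 0.2865]
tcp_rot: [[-0.929, 0.37, 0.006], [0.37, 0.929, -0.001], [-0.006, 0.001, -1.0]]
force: [-0.1, -0.9, -0.1]
opening: 0.545
16.55 [0.5812 0.0138 0.2865] yaw_y 68.3 F [-0.11 -0.9  -0.1 ] open 0.545 j [ -9.6  22.8  84.3  -0.   72.6 -77.9]
ball [ 0.50936668 -0.10407921  0.19988491] [-0.   0.3  0.3 -0.1] [ 0.5101859  -0.10418825] [ 0.50882788 -0.10303199]
[  21.  -134.2    3.3]
```

```bash

python3 -m jog '[[[4,-25,0],[0,0,-7],0.6],[[9,-55,0],[0,0,-14],0.72],[[14,-85,0],[0,0,-21],0.72],[[19,-115,0],[0,0,-28],0.72],[[22.9,-134.8,0],[0,0,-35],0.72],[[22.9,-134.8,0],[0,0,-42],0.72],[[22.9,-134.8,0],[0,0,-46],0.72],[[22.9,-134.8,15],[0,0,-46],0.72],[[22.9,-134.8,35],[0,0,-46],0.72],[[22.9,-134.8,55],[0,0,-46],0.72],[[22.9,-134.8,60],[0,0,-46],0.72],[[22.9,-134.8,60],[0,0,-46],0.72]]'
python3 -c "
from h import *
st();print(to(.510,-.1035,.190))"
```

```text
time_s: 17.55
position: [0.5068, -0.1018, 0.2212]
tcp_rot: [[-0.912, -0.411, -0.006], [-0.411, 0.912, 0.002], [0.004, 0.005, -1.0]]
force: [0.3, 0.1, -0.1]
opening: 0.282
17.55 [ 0.5068 -0.1018  0.2212] yaw_y 114.2 F [ 0.27  0.12 -0.11] open 0.282 j [ -23.8   22.2   97.3   -0.    60.9 -138. ]
[-2.4 -3.  31.2]
```

```bash

python3 -m jog '[[[0,0,0],[0,0,0],0.72],[[0,0,0],[0,0,0],0.72]]' >/dev/null
python3 -c "
from h import *
st();print(to(.510,-.1035,.190))"
```

```text
17.72 [ 0.5094 -0.1028  0.2241] yaw_y 114.2 F [0.43 0.26 1.13] open 0.276 j [ -23.7   22.    97.    -0.    60.9 -138. ]
[-0.2 -0.8 34.1]
```

Now descend around the ball and compute the return arc.

```bash

python3 -m jog '[[[0,-0.8,10],[0,0,0],0.72],[[0,-0.8,22],[0,0,0],0.72],[[0,-0.8,34],[0,0,0],0.72],[[0,-0.8,34],[0,0,0],0.72],[[0,-0.8,34],[0,0,0],0.72]]' >/dev/null
python3 - <<'E'
from h import *
st()
s=bot.read_state();R=np.array(s["tcp_rot"]);a0=np.radians(229.5)
for k in range(0,46,5):
    a=a0-np.radians(k);v=.065*np.array([np.cos(a)-np.cos(a0),np.sin(a)-np.sin(a0),0])
    print(k,(R.T@v*1000).round(1))
E
```

```text
18.13 [ 0.509  -0.1033  0.189 ] yaw_y 114.2 F [ 0.18 -0.98  0.08] open 0.281 j [ -23.8   24.8   99.2   -0.    56.1 -138. ]
0 [0. 0. 0.]
5 [2.2 5.2 0. ]
10 [ 3.9 10.6  0. ]
15 [ 5.2 16.2  0. ]
20 [ 5.9 21.8  0. ]
25 [ 6.2 27.4  0. ]
30 [ 6.  33.1  0. ]
35 [ 5.3 38.7  0. ]
40 [ 4.1 44.3  0. ]
45 [ 2.4 49.7  0. ]
```

```bash

python3 -m jog '[[[2.2,5.2,0],[0,0,3],0.72],[[3.9,10.6,0],[0,0,7],0.72],[[5.2,16.2,0],[0,0,11],0.72],[[5.9,21.8,0],[0,0,16],0.72],[[6.2,27.4,0],[0,0,21],0.72],[[6,33,0],[0,0,26],0.72],[[5.3,38.7,0],[0,0,31],0.72],[[4.1,44.3,0],[0,0,36],0.72],[[4.1,44.3,0],[0,0,36],0.72]]' >/dev/null
python3 - <<'E'
from h import *
st()
s=bot.read_state();R=np.array(s["tcp_rot"]);d=np.array(s["position"])[:2]-[.552,-.0545];print(np.hypot(*d),np.degrees(np.arctan2(d[1],d[0]))%360)
a0=np.radians(189.5)
for k in range(0,46,4):
    a=a0-np.radians(k);v=.0655*np.array([np.cos(a)-np.cos(a0),np.sin(a)-np.sin(a0),0])
    print(k,(R.T@v*1000).round(1))
E
```

```text
18.88 [ 0.4874 -0.0647  0.19  ] yaw_y 78.2 F [-0.29 -1.25  0.18] open 0.283 j [-2.06e+01  2.27e+01  1.03e+02 -1.00e-01  5.42e+01 -9.88e+01]
0.06538696067940121 188.94132865499967
0 [0. 0. 0.]
4 [ 1.5  4.3 -0. ]
8 [ 2.7  8.7 -0. ]
12 [ 3.6 13.2 -0. ]
16 [ 4.2 17.7 -0. ]
20 [ 4.5 22.3 -0. ]
24 [ 4.4 26.9 -0. ]
28 [ 4.  31.4 -0. ]
32 [ 3.3 36.  -0. ]
36 [ 2.3 40.4 -0. ]
40 [ 1.  44.8 -0. ]
44 [-0.6 49.1 -0. ]
```

```bash

python3 -m jog '[[[1.5,4.3,0],[0,0,2],0.72],[[2.7,8.7,0],[0,0,4],0.72],[[3.6,13.2,0],[0,0,6],0.72],[[4.2,17.7,0],[0,0,8],0.72],[[4.5,22.3,0],[0,0,10],0.72],[[4.4,26.9,0],[0,0,10],0.72],[[4.2,30,0],[0,0,10],0.72]]' >/dev/null
cat > c2.py <<'E'
import sys
from h import *
s=bot.read_state();R=np.array(s["tcp_rot"]);f=R.T@np.array(s["force"]);d=np.array(s["position"])[:2]-[.552,-.0545]
print("t%.2f"%s["time_s"],np.round(s["position"],4),"ang %.1f"%np.degrees(np.arctan2(d[1],d[0])),"Ftool",f.round(1),flush=True);sys.exit(int(-f[1]>float(sys.argv[1])))
E
python3 c2.py 15 &&
python3 -m jog '[[[-0.3,2,0],[0,0,0],0.72]]' >/dev/null && python3 c2.py 12 &&
python3 -m jog '[[[-0.3,2,0],[0,0,0],0.72]]' >/dev/null && python3 c2.py 12 &&
python3 -m jog '[[[-0.3,1.5,0],[0,0,0],0.72]]' >/dev/null && python3 c2.py 12 &&
python3 -m jog '[[[-0.4,1.5,0],[0,0,0],0.72]]' >/dev/null && python3 c2.py 12
```

```text
t19.47 [ 0.4862 -0.0353  0.1896] ang 163.7 Ftool [ 4.9 -8.  -4.4]
t19.55 [ 0.4865 -0.0336  0.1895] ang 162.3 Ftool [ 7.7 -9.5 -5.3]
t19.63 [ 0.4873 -0.0319  0.1894] ang 160.8 Ftool [ 6.8 -9.8 -3.9]
t19.72 [ 0.488  -0.0307  0.1893] ang 159.6 Ftool [ 6.8 -9.1 -3.8]
t19.80 [ 0.4886 -0.0296  0.1893] ang 158.5 Ftool [ 4.7 -8.3 -2.9]
```

```bash

python3 -m jog '[[[-0.4,1.5,0],[0,0,0],0.72]]' >/dev/null && python3 c2.py 16 &&
python3 -m jog '[[[-0.4,1.5,0],[0,0,0],0.72]]' >/dev/null && python3 c2.py 16 &&
python3 -m jog '[[[-0.4,1.2,0],[0,0,0],0.72]]' >/dev/null && python3 c2.py 16 &&
python3 -m jog '[[[-0.3,1,0],[0,0,0],0.72]]' >/dev/null && python3 c2.py 16 &&
python3 -m jog '[[[-0.3,1,0],[0,0,0],0.72]]' >/dev/null && python3 c2.py 16 &&
python3 -m jog '[[[-0.3,1,0],[0,0,0],0.72]]' >/dev/null && python3 c2.py 16 &&
python3 -m jog '[[[-0.3,1,0],[0,0,0],0.72]]' >/dev/null && python3 c2.py 16 &&
python3 -m jog '[[[-0.3,1,0],[0,0,0],0.72]]' >/dev/null && python3 c2.py 16
```

```text
t19.88 [ 0.489  -0.0284  0.1892] ang 157.5 Ftool [  8.  -11.3  -4.9]
t19.97 [ 0.4902 -0.0271  0.1891] ang 156.1 Ftool [ 7.2 -8.8 -3. ]
t20.05 [ 0.4905 -0.0262  0.189 ] ang 155.3 Ftool [  8.  -10.8  -4.9]
t20.13 [ 0.4918 -0.0252  0.1891] ang 154.0 Ftool [ 4.3 -5.8 -1.5]
t20.22 [ 0.4929 -0.0242  0.1891] ang 152.9 Ftool [ 6.8 -9.1 -2. ]
t20.30 [ 0.493  -0.0237  0.189 ] ang 152.4 Ftool [  6.4 -11.   -3.3]
t20.38 [ 0.4932 -0.0231  0.189 ] ang 151.9 Ftool [  7.9 -11.8  -4.4]
t20.47 [ 0.4941 -0.0221  0.189 ] ang 150.8 Ftool [ 5.7 -6.4 -1.1]
```

```bash

python3 -m jog '[[[-0.2,1,0],[0,0,0],0.72]]' >/dev/null && python3 c2.py 18 &&
python3 -m jog '[[[-0.2,1,0],[0,0,0],0.72]]' >/dev/null && python3 c2.py 18 &&
python3 -m jog '[[[-0.2,1,0],[0,0,0],0.72]]' >/dev/null && python3 c2.py 18 &&
python3 -m jog '[[[-0.2,1,0],[0,0,0],0.72]]' >/dev/null && python3 c2.py 18 &&
python3 -m jog '[[[-0.2,1,0],[0,0,0],0.72]]' >/dev/null && python3 c2.py 18
python3 - <<'E'
from h import *
# orange ball/arm pixels now vs at the start
for n,im in (("start",cv2.imread("pics/side0.png")[:,:,::-1]),("now",vision.capture("side"))):
    h=cv2.cvtColor(np.ascontiguousarray(im),cv2.COLOR_RGB2HSV)[150:215,280:330]
    m=(h[...,0]>5)&(h[...,0]<18)&(h[...,1]>200)&(h[...,2]>120);y,x=np.nonzero(m[:, :40]);k=y>20;y,x=y[k],x[k]
    print(n,len(x),x.min()+280 if len(x) else 0,(x.mean()+280).round(2),(y.mean()+150).round(2), [(c+280,(y[x==c].mean()+150).round(1)) for c in np.unique(x)])
E
```

```text
t20.55 [ 0.4947 -0.0217  0.189 ] ang 150.3 Ftool [  6.  -13.4  -3.5]
t20.63 [ 0.4947 -0.0216  0.1889] ang 150.2 Ftool [  6.3 -16.4  -3.7]
t20.72 [ 0.4947 -0.0215  0.1889] ang 150.1 Ftool [  6.6 -19.1  -3.2]
start 23 289 297.61 188.7 [(np.int64(289), np.float64(187.0)), (np.int64(290), np.float64(187.0)), (np.int64(291), np.float64(188.0)), (np.int64(292), np.float64(187.5)), (np.int64(293), np.float64(187.0)), (np.int64(294), np.float64(188.0)), (np.int64(295), np.float64(188.0)), (np.int64(296), np.float64(189.0)), (np.int64(297), np.float64(189.0)), (np.int64(298), np.float64(189.0)), (np.int64(302), np.float64(190.0)), (np.int64(304), np.float64(190.0)), (np.int64(306), np.float64(190.5)), (np.int64(307), np.float64(191.0)), (np.int64(308), np.float64(191.0)), (np.int64(309), np.float64(191.0)), (np.int64(310), np.float64(191.0))]
now 15 296 302.6 189.2 [(np.int64(296), np.float64(186.5)), (np.int64(298), np.float64(188.0)), (np.int64(299), np.float64(189.0)), (np.int64(300), np.float64(188.5)), (np.int64(302), np.float64(189.0)), (np.int64(303), np.float64(189.5)), (np.int64(304), np.float64(190.0)), (np.int64(305), np.float64(190.0)), (np.int64(306), np.float64(190.0)), (np.int64(308), np.float64(191.0)), (np.int64(309), np.float64(191.0)), (np.int64(310), np.float64(191.0))]
```

```bash

python3 -m jog '[[[0,1,0],[0,0,0],0.72],[[0,1,0],[0,0,0],0.72],[[0,-4,0],[0,0,0],0.72],[[0,-6,0],[0,0,0],0.72],[[0,-6,0],[0,0,0],0.72],[[0,-6,-30],[0,0,0],0.72],[[0,-6,-70],[0,0,0],0.72],[[-40,-6,-110],[0,0,0],0.6],[[-80,-6,-120],[0,0,0],0.6],[[-80,-6,-120],[0,0,0],0.6],[[-80,-6,-120],[0,0,0],0.6]]'
python3 - <<'E'
from h import *
st()
im=vision.capture("side");z=cv2.imread("pics/side0.png")[:,:,::-1]
a=crop("side",270,150,65,95,6,"s9.png",im); b=crop("side",270,150,65,95,6,"s9b.png",z);cv2.imwrite("pics/b9.png",np.hstack([a,b]))
for i in (z,im):
    h=cv2.cvtColor(np.ascontiguousarray(i),cv2.COLOR_RGB2HSV)[175:200,280:312]
    m=(h[...,0]>5)&(h[...,0]<18)&(h[...,1]>190)&(h[...,2]>100);y,x=np.nonzero(m)
    print(len(x),x.min()+280,np.polyfit(x-15,y+175,1).round(3))
E
```

```text
time_s: 21.68
position: [0.5777, -0.0549, 0.3121]
tcp_rot: [[-0.929, 0.37, 0.009], [0.37, 0.929, -0.002], [-0.009, 0.001, -1.0]]
force: [0.3, -0.7, 0.0]
opening: 0.394
21.68 [ 0.5777 -0.0549  0.3121] yaw_y 68.3 F [ 0.34 -0.71  0.05] open 0.394 j [-16.5  21.3  82.5   0.   75.6 -84.8]
65 289 [  0.189 188.016]
73 290 [  0.24  186.877]
```

View pics/b9.png

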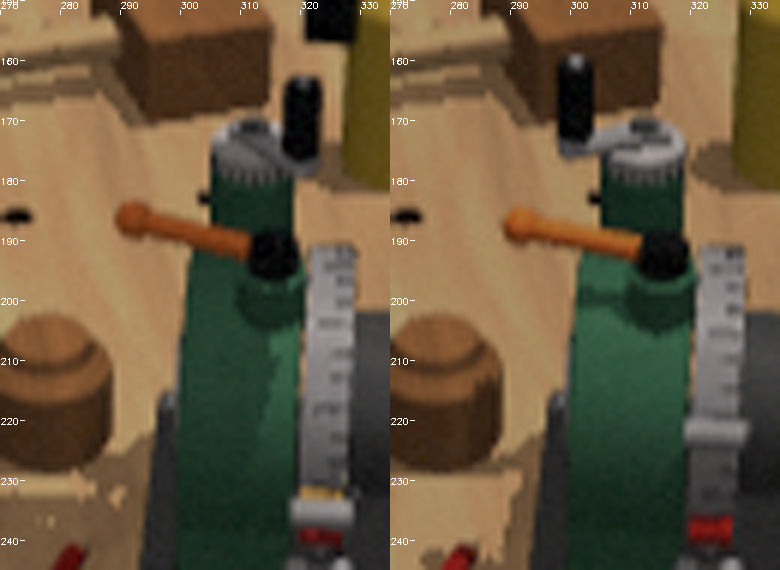

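```bash
python3 - <<'E'
from h import *
for a in (-54,-64,-74): print(a,proj("side",[[.566+.036*np.cos(np.radians(a)),.0447+.036*np.sin(np.radians(a)),.222]]).round(1))
print(bot.hand_in());st()
E
```

```text
-54 [[321.7 168.6]]
-64 [[320.1 169.4]]
-74 [[318.3 169.9]]
the job is handed in; nothing more can be done
None
the job is handed in; nothing more can be done
```

The job is done and handed in at about 22 s of the 72 s allowed, with the gripper clear of everything at about 0.31 m.

- **Lock lever open:** I swung it to about 1.24 rad by leading its ball between the fingers.
- **Crank:** I turned it about 2.7 turns clockwise with the sleeve gripped at a fixed yaw.
    - Over the last third of a turn I moved in small steps, checking the force each time.
    - The drag at the handle stayed near 3 N, then climbed to 6.5 N over about 0.12 rad. That works out to roughly 45 N on the stop. The worm should settle that back to about 42 N once released.
- **Lock lever tight:** I swung it back until it met its end stop. The force rose to 19 N with no further movement, and I pressed slightly further before letting go.

**Last checks:**
- **Dog:** the final side view shows its nose resting on the red stop.
- **Crank handle:** it sits where it was let go, to within a pixel or so.
- **Lever:** it looks very slightly further closed than in the first picture, so it is at least as tight as at the start. Its end stop came about 5° further round than my estimate of the lever's axis predicted, and I put that down to calibration error.
- **Other objects:** in the part of the final side view I looked at, the hub blank and the visible parts of the pencil and mallet had not moved. I took no final top view, and I did not check the wrench, square, tray, drill or glue at the end. The arm stayed above them throughout.

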